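Rock the ball feeder over to the other chute

ROBOT

A 6-joint arm with a two-finger parallel gripper is mounted at the origin on the work surface. World frame = base frame: x ahead of the robot, y to its left, z up, the work surface at z = 0. Lengths are in m, angles in rad, forces in N, time in s.
With the tool pointing down it reaches from about 0.3 to 0.85 m from the base axis. Payload 5.4 kg.
Tool frame: the origin (TCP) lies at the very end of the fingers, on their centre line; the grasp point (between the pads) lies 19 mm behind it (arm.grip_depth is the distance from the TCP to the grasp point, in m); x points along the fingers, y is the direction in which the jaws open and shut, and the axes are right-handed (so a half turn about x gives the same grasp; the last joint's range is limited). The gripper opens to 85 mm and grips with 20 to 120 N. Pads are 22 mm wide; open, the fingers measure 114 mm over their backs; the gripper's body (76 mm by 85 mm) begins 54 mm behind the grasp point. The pads swing forward as they close: fully open they stand 13 mm farther back than shut.
Start: joints at [-1.34, 0.158, 1.597, -0, 1.386, -0.21], TCP at [0.245, -0.52, 0.231] pointing down, gripper open.
Joint ranges: [-2.91, 2.91], [-0.94, 2.29], [0.18, 2.7], [-1.29, 4.43], [0.17, 2.64], [-3, 3]. Speed limits (rad/s): [2.57, 2.57, 3.14, 3.14, 3.14, 3.14].

INTERFACE

Orientations are given as a unit quaternion [w, x, y, z].
In Python, from cell import arm gives the robot as it stands.
- The arm moves only by the shell command python3 -m crank 'ROWS' [FORCE]. ROWS is JSON, a list of rows, each an object with "delta_rot": the turn, a rotation vector about the tool's x, y, z in rad, a list of three; "offset": the shift along the tool's x, y, z in cm, a list of three; "claw": the closure in counts, from 0 (fully open) to 255 (shut). A call has 1 to 12 rows; each row shifts and turns the commanded pose from where the row before left it, along the tool's axes as they then stand; what a row does not reach is not made up. A row lasts 1/8 s, in which the tool goes at most 62.5 mm and 10.7 degrees, less where a joint would pass 70% of its speed; a pose out of reach is approached as far as the arm can. A call with a gripper value outside its range is refused whole. The fingers move at their own pace and stop on an object; FORCE is the grip in N (left out, the last holds). Time passes only in rows, so rows that do not move let the fingers close. It gives the time, the measured TCP pose, the force and the opening at its end, in the units of the state.
- arm.sense(): the state, without advancing time (a new reading comes with each control period).
- arm.read_camera(name): name is "scene" or "top" or "wrist"; returns the picture (480x640x3 uint8, blue, green, red); there is no depth.
- arm.camera_model(name): a dict with "vfov" (degrees; the focal length in pixels is half the picture's height over the tangent of half this angle, whatever the lens; pixels are square), "cx", "cy" (the principal point, pixels), "R" (3x3) and "t" (3): a world point X has camera coordinates R X + t; the wrist camera has in their place "mount" (4x4, takes a point from camera to tool coordinates, whose origin is the TCP and whose axes are the tool frame's). Camera axes: x right, y down, z forward; pixel columns grow to the right and rows downward; lengths in m; the calibration is good to about 2 mm. A picture is of the moment at which its call begins: read the wrist's pose just before it. camera_model takes no time and is no camera call.
- arm.sign_off(): hands the job in, once; it reports no verdict.
The state is a dict: "t": time; "joint_positions": joint angles; "qvel": joint speeds; "joint_torque": joint torques, N m; "position": TCP position; "eef_rot": TCP orientation; "wrist_force": force on the tool from outside, world axes, zero at the start; "torque": the same for the moment, N m; "finger_gap": finger opening in m.
Only numpy, scipy, OpenCV 4.12 (cv2) and the standard library are available. Lean on these libraries where they do the work, as an engineer would, in place of code of your own. Each camera call takes 0.05 s, during which the arm holds its last target.

TASK

Three yellow wooden craft balls wait in the feeder, and they should go to the painter on the other side this time. Press down the raised paddle of the seesaw rocker so that it tips over its pivot and lies fully over the other way, then push the red stop all the way to the robot's left by its tab so that all three balls roll down into the other chute. Use only the fingertips: do not grip anything, do not touch the balls and leave the other things on the table where they are.

Things in the scene. Friction and masses are not known exactly. Their poses are not given: they have to be found in the camera images.
- feeder: fixed plywood ball feeder, 560 mm wide. Origin on the table under the rocker's middle; x points away from the robot (within 0.3 rad), y left, z up. An inlet trough, 48 mm wide, slopes down towards the robot from x = +240 mm (walls 172 mm above the table) to x = +27 mm (walls 136 mm), ending over the rocker's middle. A collecting chute runs down and out on each side.
- rocker (a joint): white seesaw trough, 200 mm long in feeder y, pivot along feeder x, 75 mm high. In rad, stops at -0.26 and 0.26; top-heavy (brass weight), so it lies at a stop. Positive: left end up, balls run right to the orange chute; negative: right end up, balls run left to the green one. 1 N on the raised paddle moves it; past level it falls over by itself. Near wall at x = -20 mm, 165 mm high mid, 125 to 150 mm at its ends.
- left_paddle (a point): top face of the flat blue press paddle on the rocker's left (+y) end, 85 mm left of the pivot and 78 mm nearer the robot than the rocker's middle. Paddle 36 mm long in y, 6 mm thick, sticking out towards the robot, free edge 19 mm beyond this point. Top about 119 mm above the table when raised, 98 mm when level, 75 mm when down.
- right_paddle (a point): the same point of the blue paddle on the rocker's right (-y) end
- stop (a joint): red sliding stop across the near end of the inlet trough, 50 mm farther from the robot than the rocker's middle. In m: 0 = shut (holds the balls back), 0.058 = fully open, slid to the feeder's left (+y). Balls pass from about 0.035. Needs about 2 N and stays where it is left.
- stop_tab (a point): centre of the top of the red stop's tab, 206 mm above the table: an upright block 16 mm in x, 18 mm in y, 52 mm high, on a 50 mm wide, 5 mm thick plate. Push its right (-y) side towards the feeder's left (+y). Tops of the waiting balls just behind it are 152 to 164 mm above the table.
- green_chute (a point): middle of the floor of the left (+y) green collecting chute, 62 mm wide inside, running down and out from 85 mm (floor 58 mm high) to its end wall 262 mm from the feeder's middle (floor 28 mm, wall top 70 mm)
- orange_chute (a point): the same point of the right (-y) orange collecting chute
- ball1: first (nearest the stop) of three loose smooth yellow-lacquered wooden balls, 32 mm across, about 15 g, waiting in a row in the inlet trough behind the stop; origin at its centre
- ball2: second of three loose smooth yellow-lacquered wooden balls, 32 mm across, about 15 g, waiting in a row in the inlet trough behind the stop; origin at its centre
- ball3: third of three loose smooth yellow-lacquered wooden balls, 32 mm across, about 15 g, waiting in a row in the inlet trough behind the stop; origin at its centre
- water_cup: bystander, leave alone: paper cup, 76 mm across, 90 mm high; origin at the middle of its underside
- paint_jar: bystander, leave alone: red lidded paint jar, 60 mm across, 60 mm high; origin at the middle of its underside
- varnish_jar: bystander, leave alone: amber jar with black lid, 54 mm across, 70 mm high; origin at the middle of its underside
- palette: bystander, leave alone: white palette plate with paint dabs, 190 mm across, 13 mm high; origin at the middle of its underside
- brush: bystander, leave alone: paint brush, 180 mm long, lying along its x; origin at the middle of its underside
- clog: bystander, leave alone: green clog, 280 mm long along its x, 85 mm wide and high; origin at the middle of its underside

How it is judged:
By the outcome, as a careful person would: the job done as asked, in the order asked, and still so for the second after the job is handed in, with the robot touching nothing.
It also fails if it takes over 43 s, if anything falls off the work surface, if the arm or the gripper's body presses on something with over 40 N, if the wrist force passes 120 N, or if a joint passes its speed limit or range.

## Working session

There is one attempt and no reset: what is moved stays moved. The work goes in short steps, Python scripts to look and compute and a shell command to move; the robot and the scene stay as the last step left them, time stands still between calls to the robot, and variables do not carry over. Pictures are saved under pics/ and viewed, and the job is handed in when it is done.

```bash
ls; mkdir -p pics; python3 - <<'E'
from cell import arm
import cv2
s=arm.sense(); print({k:s[k] for k in('t','position','eef_rot','wrist_force','finger_gap')})
for n in('scene','top'):
    cv2.imwrite(f'pics/{n}0.png',arm.read_camera(n))
    print(n,arm.camera_model(n))
print(arm.camera_model('wrist'))
E
```

```text
pics
{'t': 0.0, 'position': array([ 0.24517466, -0.51943734,  0.23030429]), 'eef_rot': array([-0.15390086, -0.68999945, -0.1552731 ,  0.69000402]), 'wrist_force': array([0.70290095, 0.13398892, 0.03637623]), 'finger_gap': 0.08561643877267627}
scene {'vfov': 55.85978993100481, 'cx': 313.0129554678877, 'cy': 241.32609086456696, 'R': array([[ 0.02289063,  0.99955325,  0.01921761],
       [ 0.61609642,  0.00103476, -0.78767007],
       [-0.78733806,  0.02987016, -0.61579749]]), 't': array([-0.02732345, -0.24311165,  1.7132696 ])}
top {'vfov': 50.499574061648815, 'cx': 326.5759431969319, 'cy': 240.4966902062668, 'R': array([[ 0.00141514, -0.99998555,  0.00518612],
       [-0.99809411, -0.00173238, -0.06168586],
       [ 0.06169395, -0.00508895, -0.99808214]]), 't': array([0.034733  , 0.54543648, 1.75182839])}
{'vfov': 61.718834820823744, 'cx': 321.00329429068324, 'cy': 240.84242233283825, 'mount': array([[ 1.67731534e-04, -3.13375549e-01,  9.49629263e-01,
        -1.41197240e-01],
       [ 9.99999945e-01, -2.18676210e-04, -2.48791092e-04,
         3.26724493e-04],
       [ 2.85626373e-04,  9.49629253e-01,  3.13375495e-01,
        -7.94469269e-02],
       [ 0.00000000e+00,  0.00000000e+00,  0.00000000e+00,
         1.00000000e+00]])}
```

View pics/scene0.png

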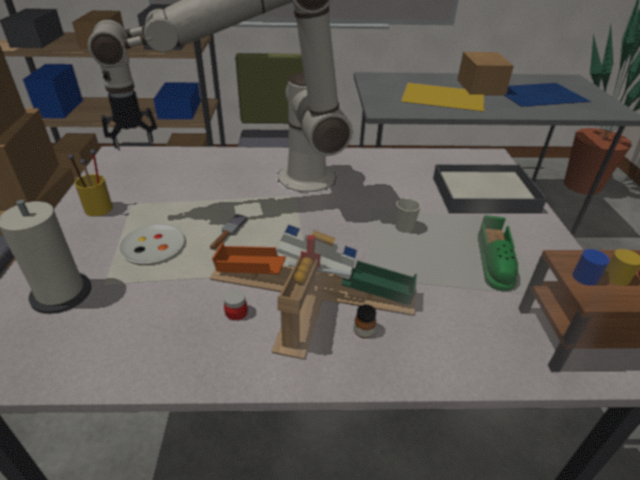

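View pics/top0.png

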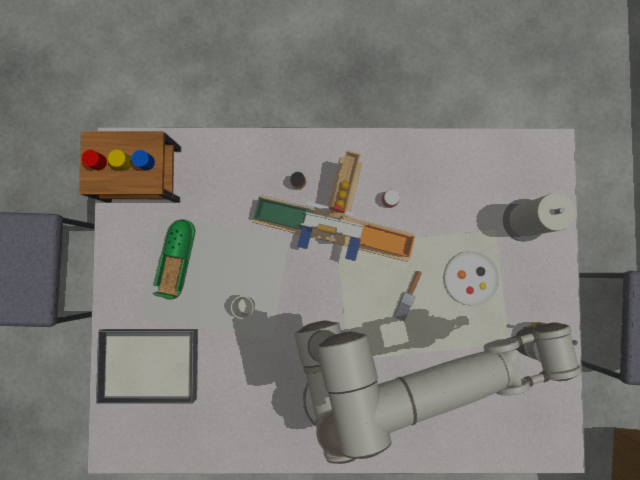

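Both views show the feeder roughly ahead of the robot (top view: rocker near (332,228)). I'll enlarge them to read positions.

```bash
python3 - <<'E'
import cv2
a=cv2.imread('pics/scene0.png')[210:360,200:430]; cv2.imwrite('pics/s0c.png',cv2.resize(a,None,fx=3.4,fy=3.4,interpolation=cv2.INTER_CUBIC))
a=cv2.imread('pics/top0.png')[145:270,245:420]; cv2.imwrite('pics/t0c.png',cv2.resize(a,None,fx=4.5,fy=4.5,interpolation=cv2.INTER_CUBIC))
E
```

```text
(no output)
```

View pics/s0c.png

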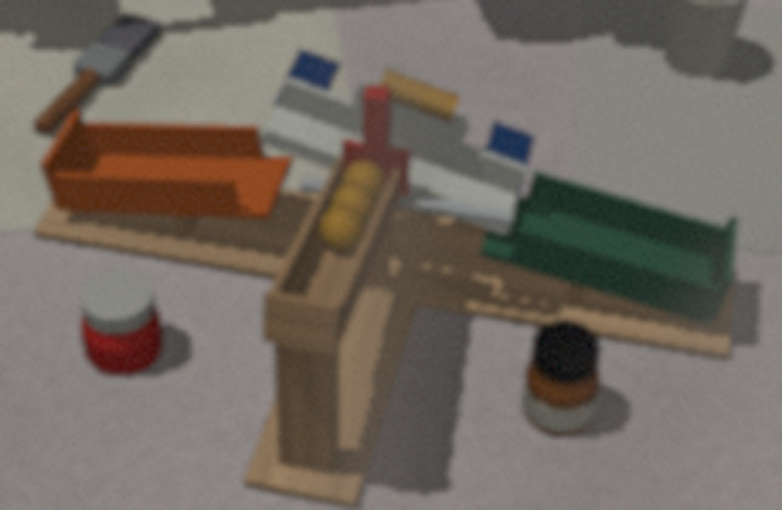

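View pics/t0c.png

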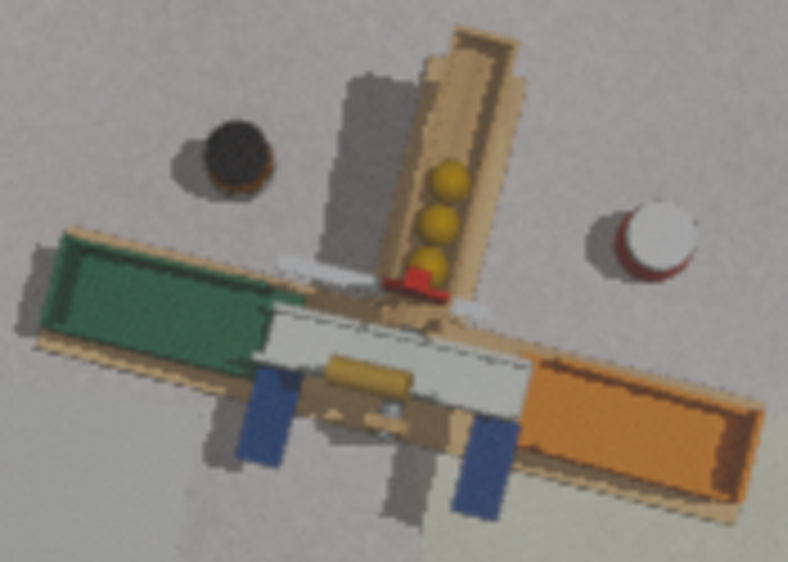

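```bash
cat > h.py <<'E'
import numpy as np
from cell import arm
from scipy.optimize import least_squares
M={n:arm.camera_model(n) for n in('scene','top')}
def proj(n,X):
    m=M[n];f=240/np.tan(np.radians(m['vfov'])/2)
    c=np.asarray(X)@m['R'].T+m['t'];return np.array([m['cx'],m['cy']])+f*c[...,:2]/c[...,2:]
def F2W(p,P):
    c,s=np.cos(p[2]),np.sin(p[2]);P=np.asarray(P,float)
    return np.stack([p[0]+c*P[...,0]-s*P[...,1],p[1]+s*P[...,0]+c*P[...,1],P[...,2]],-1)
E
python3 - <<'E'
from h import *
T=lambda a,b:(a/4.5+245,b/4.5+145)
S=lambda a,b:(a/3.4+200,b/3.4+210)
def obs(sgn):
    zl,zr=(.075,.119) if sgn<0 else (.119,.075)
    return [('top',T(418,275),(.05,0,.206)),('top',T(260,463),(-.097,.085,zl)),('top',T(475,516),(-.097,-.085,zr)),
     ('top',T(52,290),(0,.262,.07)),('top',T(750,455),(0,-.262,.07)),('scene',S(376,90),(.05,0,.206)),
     ('scene',S(490,0*0+145),(-.075,.103,zl)) if 0 else ('scene',S(511,127),(-.097,.085,zl)),('scene',S(318,55),(-.097,-.085,zr))]
for sg in(-1,1):
    O=obs(sg)
    r=lambda p:np.concatenate([proj(n,F2W(p,l))-np.array(u) for n,u,l in O])
    s=least_squares(r,[.6,0,0],loss='soft_l1');print(sg,s.x,s.cost);print(np.round(s.fun.reshape(-1,2),1))
E
```

```text
-1 [ 0.59016873  0.01438548 -0.23853482] 7.132098005584826
[[-0.4  0.7]
 [-1.2  0.2]
 [ 0.9  0.2]
 [ 1.1 -1.5]
 [-3.2 -1.4]
 [-0.2 -0.1]
 [ 0.6 -0.4]
 [-1.8 -0.5]]
1 [ 0.58925475  0.01354563 -0.23545189] 30.622827483746274
[[ -0.1   1. ]
 [ -1.5  -0. ]
 [  0.6   0.7]
 [  1.3  -1. ]
 [ -2.9  -1.3]
 [ -0.4  -0.3]
 [  1.3 -13.2]
 [ -2.1  11.8]]
```

Right paddle is raised (top view and scene view fit only the negative state, so balls would go green now). So I press the right paddle. Feeder at about (0.590, 0.014), yaw -0.239. Computing moves.

```bash
cat >> h.py <<'E'
from scipy.spatial.transform import Rotation as Ro
P=np.array([.5902,.0144,-.2385])
def rot():
    q=arm.sense()['eef_rot'];return Ro.from_quat([q[1],q[2],q[3],q[0]])
def status(goal=None,p=P):
    s=arm.sense();R=rot();pos=np.array(s['position']);A=R.as_matrix()
    c,sn=np.cos(p[2]),np.sin(p[2]);d=pos-[p[0],p[1],0]
    print('t',s['t'],'pos',np.round(pos,4),'local mm',np.round(1e3*np.array([c*d[0]+sn*d[1],-sn*d[0]+c*d[1],d[2]]),1),'F',np.round(s['wrist_force'],1),'gap',round(s['finger_gap'],4))
    print('tool axes in feeder:',np.round(Ro.from_euler('z',-p[2]).as_matrix()@A,3).tolist())
    if goal is not None:
        g=F2W(p,goal);print('goal world',np.round(g,4),'tool delta cm',np.round(100*A.T@(g-pos),2))
    # needed rotvec so tool x=down, tool y=+-feeder y
    for sg in(1,-1):
        x=np.array([0,0,-1.]);y=sg*np.array([-np.sin(p[2]),np.cos(p[2]),0]);D=np.stack([x,y,np.cross(x,y)],1)
        print('rotvec to y=%+d'%sg,np.round((R.inv()*Ro.from_matrix(D)).as_rotvec(),3),'goal delta then', None if goal is None else np.round(100*D.T@(F2W(p,goal)-pos),2))
E
python3 -c "
from h import *
status([-.083,-.085,.20]);print(arm.sense()['joint_positions'])"
```

```text
t 0.1 pos [ 0.2452 -0.5195  0.2304] local mm [-209.1 -600.3  230.4] F [ 0.4 -0.1  0.7] gap 0.0853
tool axes in feeder: [[-0.001, 0.628, -0.778], [0.001, -0.778, -0.628], [-1.0, -0.002, -0.0]]
goal world [ 0.4895 -0.0486  0.2   ] tool delta cm [  3.11 -32.16 -42.19]
rotvec to y=+1 [-2.462e+00 -2.000e-03  0.000e+00] goal delta then [ 3.04 51.53 12.61]
rotvec to y=-1 [0.679 0.    0.002] goal delta then [  3.04 -51.53 -12.61]
[-1.34006806e+00  1.58975938e-01  1.59809517e+00 -2.13840256e-05
  1.38617992e+00 -2.10118785e-01]
```

```bash
python3 -m crank '[{"delta_rot":[0.17,0,0],"offset":[0,0,0],"claw":255},{"delta_rot":[0.17,0,0],"offset":[0,0,0],"claw":255},{"delta_rot":[0.17,0,0],"offset":[0,0,0],"claw":255},{"delta_rot":[0.17,0,0],"offset":[0,0,0],"claw":255},{"delta_rot":[0,0,0],"offset":[0,-4,-1],"claw":255},{"delta_rot":[0,0,0],"offset":[0,-5,-1.2],"claw":255},{"delta_rot":[0,0,0],"offset":[0,-5,-1.2],"claw":255},{"delta_rot":[0,0,0],"offset":[0,-5,-1.2],"claw":255},{"delta_rot":[0,0,0],"offset":[0,-5,-1.2],"claw":255},{"delta_rot":[0,0,0],"offset":[0,-5,-1.2],"claw":255},{"delta_rot":[0,0,0],"offset":[0,-5,-1.2],"claw":255},{"delta_rot":[0,0,0],"offset":[0,0,0],"claw":255}]'
python3 -c "
from h import *
status([-.083,-.085,.20])"
```

```text
t: 1.6
position: [0.4063, -0.2063, 0.2309]
eef_rot: [0.083, -0.702, 0.082, 0.702]
wrist_force: [-0.5, -0.8, -0.2]
finger_gap: -0.0002
t 1.6 pos [ 0.4063 -0.2063  0.2309] local mm [-126.6 -257.9  230.9] F [-0.5 -0.8 -0.2] gap -0.0002
tool axes in feeder: [[-0.001, 0.004, -1.0], [0.001, -1.0, -0.004], [-1.0, -0.001, 0.001]]
goal world [ 0.4895 -0.0486  0.2   ] tool delta cm [  3.1  -17.27  -4.44]
rotvec to y=+1 [-3.137e+00 -1.000e-03  1.000e-03] goal delta then [ 3.09 17.29  4.36]
rotvec to y=-1 [0.004 0.001 0.001] goal delta then [  3.09 -17.29  -4.36]
```

```bash
python3 -m crank '[{"delta_rot":[0,0,0],"offset":[0,-4,-1],"claw":255},{"delta_rot":[0,0,0],"offset":[0,-5,-1.3],"claw":255},{"delta_rot":[0,0,0],"offset":[0,-5,-1.3],"claw":255},{"delta_rot":[0,0,0],"offset":[1,-3.3,-0.8],"claw":255},{"delta_rot":[0,0,0],"offset":[2,0,0],"claw":255},{"delta_rot":[0,0,0],"offset":[0,0,0],"claw":255}]'
python3 -c "
from h import *
import cv2
status([-.083,-.085,.20])
im=arm.read_camera('wrist');cv2.imwrite('pics/w1.png',im)
im=arm.read_camera('top')[145:270,245:420]; cv2.imwrite('pics/t1.png',cv2.resize(im,None,fx=4.5,fy=4.5,interpolation=cv2.INTER_CUBIC))
m=arm.camera_model('wrist')
f=240/np.tan(np.radians(m['vfov'])/2);A=rot().as_matrix();pos=np.array(arm.sense()['position'])
for n,l in dict(rp=(-.078,-.085,.119),rpfree=(-.097,-.085,.119),rpin=(-.097,-.067,.122),rpout=(-.097,-.103,.115),lp=(-.078,.085,.075),tab=(.05,0,.206),tip=None).items():
    X=F2W(P,l) if l else pos
    c=np.linalg.inv(m['mount'])@np.append(A.T@(X-pos),1)
    print(n,np.round([m['cx']+f*c[0]/c[2],m['cy']+f*c[1]/c[2]],0))
"
```

```text
t: 2.35
position: [0.488, -0.0518, 0.1994]
eef_rot: [0.085, -0.701, 0.084, 0.704]
wrist_force: [0.1, -0.2, 0.7]
finger_gap: -0.0001
t 2.35 pos [ 0.488  -0.0518  0.1994] local mm [-83.7 -88.4 199.4] F [ 0.1 -0.2  0.7] gap -0.0001
tool axes in feeder: [[-0.004, -0.001, -1.0], [0.0, -1.0, 0.001], [-1.0, -0.0, 0.004]]
goal world [ 0.4895 -0.0486  0.2   ] tool delta cm [-0.06 -0.34 -0.07]
rotvec to y=+1 [ 3.14   0.    -0.007] goal delta then [-0.06  0.34  0.07]
rotvec to y=-1 [-0.001  0.004  0.   ] goal delta then [-0.06 -0.34 -0.07]
rp [313. 244.]
rpfree [313. 273.]
rpin [283. 275.]
rpout [343. 271.]
lp [ 69. 224.]
tab [  2. -87.]
tip [319. 321.]
```

View pics/w1.png

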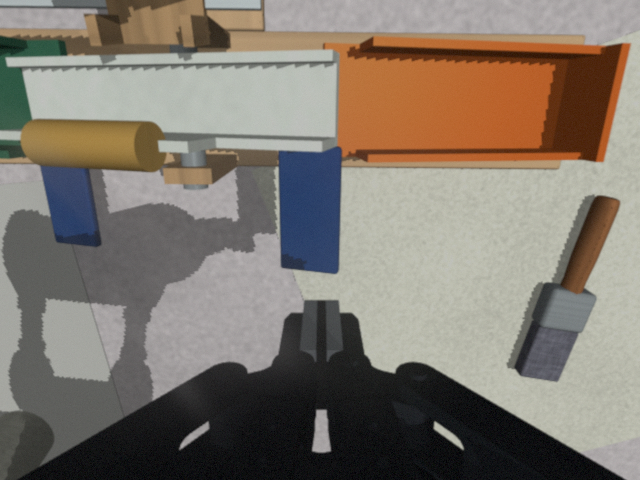

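View pics/t1.png

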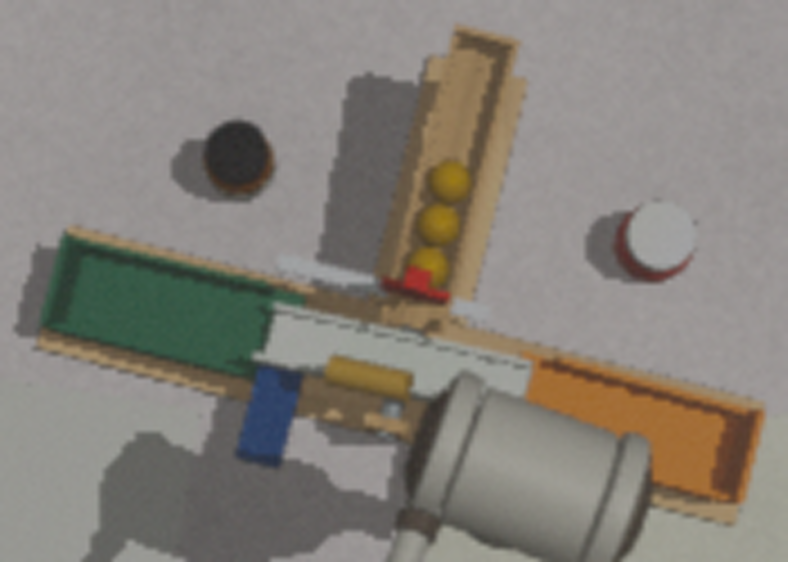

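Wrist view: raised right paddle's free edge centred at (309,270), within ~2 mm of the prediction; the fingers are clear of it. Pressing down.

```bash
python3 -m crank '[{"delta_rot":[0,0,0],"offset":[3,-0.4,0],"claw":255},{"delta_rot":[0,0,0],"offset":[3,0,0],"claw":255},{"delta_rot":[0,0,0],"offset":[1.2,0,0],"claw":255},{"delta_rot":[0,0,0],"offset":[0.8,0,0],"claw":255},{"delta_rot":[0,0,0],"offset":[0.8,0,0],"claw":255},{"delta_rot":[0,0,0],"offset":[0.8,0,0],"claw":255},{"delta_rot":[0,0,0],"offset":[0.6,0,0],"claw":255},{"delta_rot":[0,0,0],"offset":[0.6,0,0],"claw":255},{"delta_rot":[0,0,0],"offset":[0.6,0,0],"claw":255},{"delta_rot":[0,0,0],"offset":[0,0,0],"claw":255}]'
python3 -c "
from h import *
import cv2
status([-.083,-.085,.20])
im=arm.read_camera('wrist');cv2.imwrite('pics/w2.png',im)
im=arm.read_camera('scene')[210:360,200:430]; cv2.imwrite('pics/s2.png',cv2.resize(im,None,fx=3.4,fy=3.4,interpolation=cv2.INTER_CUBIC))
"
```

```text
t: 3.7
position: [0.4898, -0.0474, 0.0867]
eef_rot: [0.084, -0.702, 0.084, 0.702]
wrist_force: [-0.6, -0.1, 0.4]
finger_gap: -0.0001
t 3.7 pos [ 0.4898 -0.0474  0.0867] local mm [-83.  -83.8  86.7] F [-0.6 -0.1  0.4] gap -0.0001
tool axes in feeder: [[-0.001, -0.001, -1.0], [0.0, -1.0, 0.001], [-1.0, -0.0, 0.001]]
goal world [ 0.4895 -0.0486  0.2   ] tool delta cm [-1.133e+01  1.200e-01  1.000e-02]
rotvec to y=+1 [ 3.141e+00  0.000e+00 -2.000e-03] goal delta then [-11.33  -0.12   0.  ]
rotvec to y=-1 [-0.001  0.001  0.   ] goal delta then [-11.33   0.12  -0.  ]
```

View pics/w2.png

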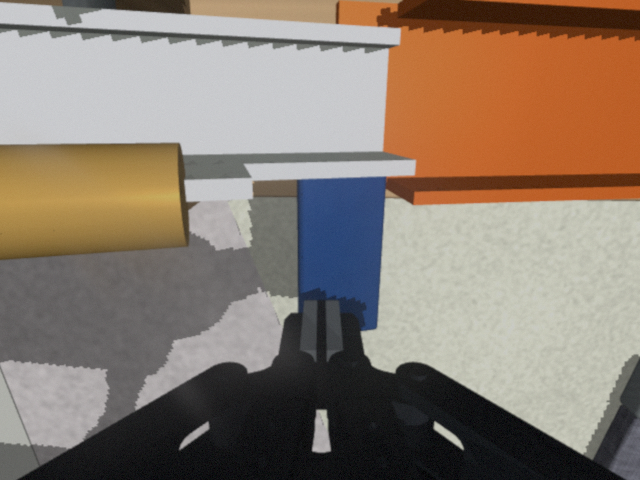

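View pics/s2.png

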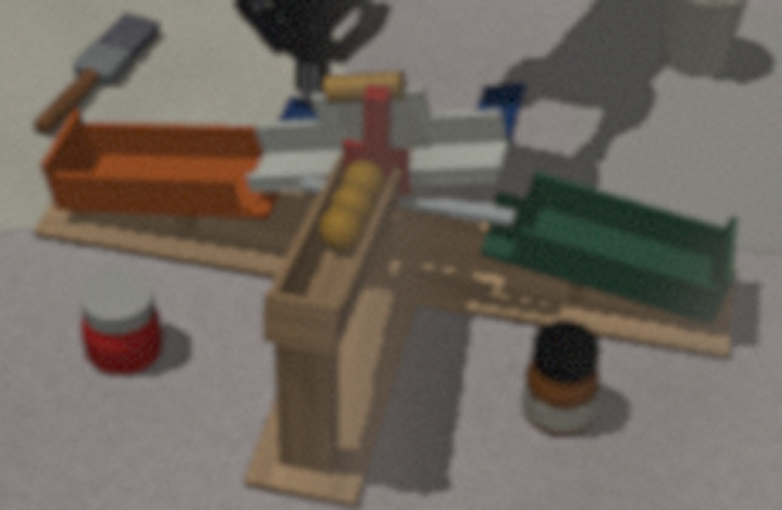

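Force is back to ~0 and the views show the right end down in the orange chute (brass weight tipped over). Lifting straight up, then checking.

```bash
python3 -m crank '[{"delta_rot":[0,0,0],"offset":[-2,0,0],"claw":255},{"delta_rot":[0,0,0],"offset":[-4,0,0],"claw":255},{"delta_rot":[0,0,0],"offset":[-5,0,0],"claw":255},{"delta_rot":[0,0,0],"offset":[-4,0,0],"claw":255},{"delta_rot":[0,0,0],"offset":[0,0,0],"claw":255}]'
python3 - <<'E'
from h import *
import cv2
status([.045,-.045,.235])
im=arm.read_camera('scene')[210:360,200:430]; cv2.imwrite('pics/s3.png',cv2.resize(im,None,fx=3.4,fy=3.4,interpolation=cv2.INTER_CUBIC))
im=arm.read_camera('wrist');cv2.imwrite('pics/w3.png',im)
for z in(.075,.098,.119):
  for y in(-1,1): print(z,y,np.round((proj('scene',F2W(P,(-.097,y*.085,z)))-[200,210])*3.4))
E
```

```text
t: 4.42
position: [0.4926, -0.0484, 0.2417]
eef_rot: [-0.084, 0.705, -0.085, -0.699]
wrist_force: [-0.4, -0.6, 0.1]
finger_gap: 0.0
t 4.425 pos [ 0.4926 -0.0484  0.2417] local mm [-80.  -84.1 241.7] F [-0.4 -0.6  0.1] gap 0.0
tool axes in feeder: [[0.009, -0.001, -1.0], [-0.001, -1.0, 0.001], [-1.0, 0.001, -0.009]]
goal world [ 0.6233 -0.04    0.235 ] tool delta cm [  0.78  -3.92 -12.49]
rotvec to y=+1 [ 3.141e+00 -1.000e-03  1.400e-02] goal delta then [ 0.67  3.91 12.5 ]
rotvec to y=-1 [-0.001 -0.009 -0.001] goal delta then [  0.67  -3.91 -12.5 ]
0.075 -1 [312.  96.]
0.075 1 [513. 126.]
0.098 -1 [312.  74.]
0.098 1 [515. 104.]
0.119 -1 [312.  53.]
0.119 1 [517.  83.]
```

View pics/s3.png

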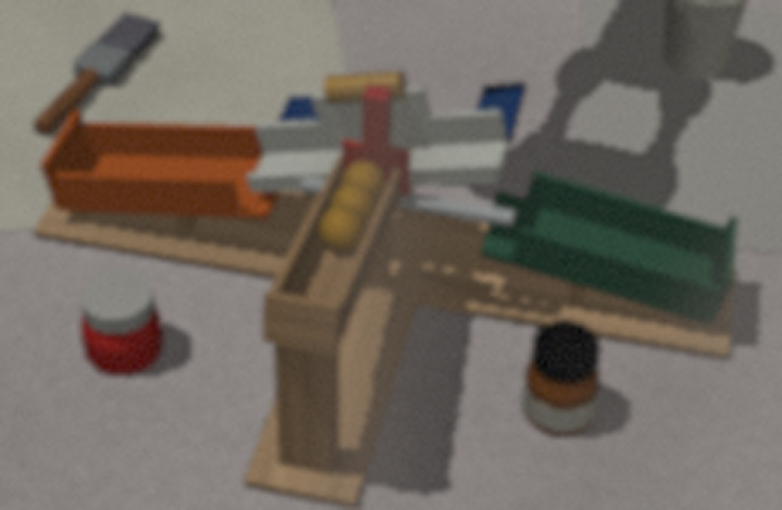

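View pics/w3.png

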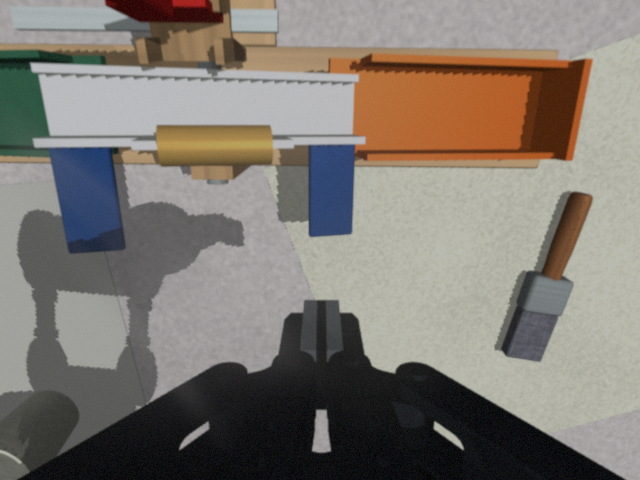

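Rocker is fully over: raised left paddle edge at ~(503-520,84) matches the +0.26 prediction (517,83), right one at (298,97) matches down (312,96). Now to the right of the stop tab, above it.

```bash
python3 -m crank '[{"delta_rot":[0,0,0],"offset":[0,-0.9,-3],"claw":255},{"delta_rot":[0,0,0],"offset":[0,-1,-3.2],"claw":255},{"delta_rot":[0,0,0],"offset":[0,-1,-3.2],"claw":255},{"delta_rot":[0,0,0],"offset":[0.2,-1,-3.1],"claw":255},{"delta_rot":[0,0,0],"offset":[0.5,0,0],"claw":255},{"delta_rot":[0,0,0],"offset":[0,0,0],"claw":255},{"delta_rot":[0,0,0],"offset":[0,0,0],"claw":255}]'
python3 - <<'E'
from h import *
import cv2
status([.045,-.045,.178])
im=arm.read_camera('wrist');cv2.imwrite('pics/w4.png',im)
im=arm.read_camera('scene')[150:300,200:430]; cv2.imwrite('pics/s4.png',cv2.resize(im,None,fx=3.4,fy=3.4,interpolation=cv2.INTER_CUBIC))
m=arm.camera_model('wrist')
f=240/np.tan(np.radians(m['vfov'])/2);A=rot().as_matrix();pos=np.array(arm.sense()['position'])
for n,l in dict(tab=(.05,0,.206),tabcorner=(.042,-.009,.206),tip=None).items():
    X=F2W(P,l) if l else pos
    c=np.linalg.inv(m['mount'])@np.append(A.T@(X-pos),1)
    print(n,np.round([m['cx']+f*c[0]/c[2],m['cy']+f*c[1]/c[2]],0),c[2])
E
```

```text
t: 5.4
position: [0.6199, -0.0393, 0.2299]
eef_rot: [0.084, -0.702, 0.084, 0.702]
wrist_force: [0.2, -0.5, 0.2]
finger_gap: 0.0
t 5.4 pos [ 0.6199 -0.0393  0.2299] local mm [ 41.6 -45.2 229.9] F [ 0.2 -0.5  0.2] gap 0.0
tool axes in feeder: [[-0.001, -0.001, -1.0], [-0.0, -1.0, 0.001], [-1.0, 0.0, 0.001]]
goal world [ 0.6233 -0.04    0.178 ] tool delta cm [ 5.19 -0.02 -0.35]
rotvec to y=+1 [ 3.141e+00 -0.000e+00 -2.000e-03] goal delta then [5.19 0.02 0.34]
rotvec to y=-1 [-0.001  0.001 -0.   ] goal delta then [ 5.19 -0.02 -0.34]
tab [218. 277.] 0.17996623435340192
tabcorner [240. 294.] 0.18246916167560645
tip [319. 321.] 0.15911561677502598
```

View pics/w4.png

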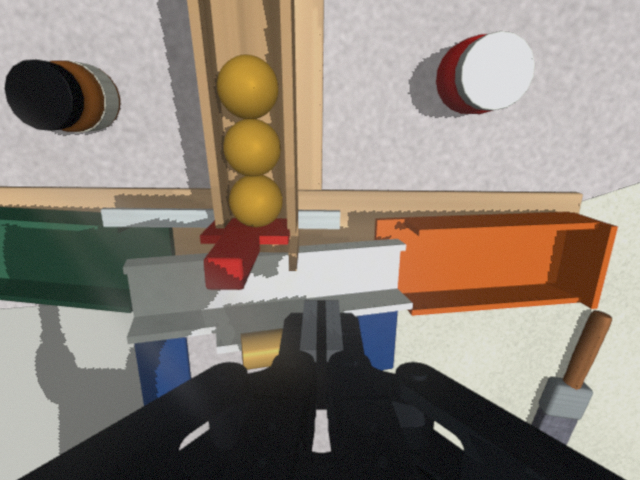

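View pics/s4.png

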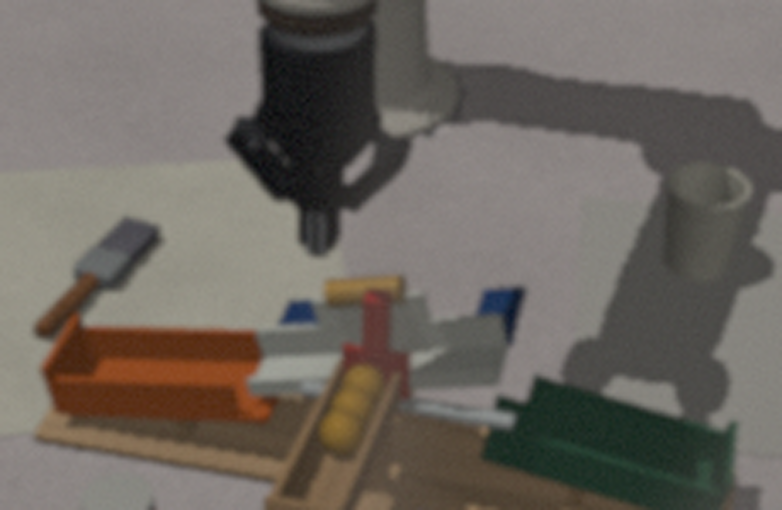

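Tab top centre seen at ~(225,276), about 2-3 mm right of predicted; fingers are clear to its right at (321,305). Lowering beside the tab to z≈0.18, then pushing left.

```bash
python3 -m crank '[{"delta_rot":[0,0,0],"offset":[1.5,0,-0.5],"claw":255},{"delta_rot":[0,0,0],"offset":[2,0,0],"claw":255},{"delta_rot":[0,0,0],"offset":[1.5,0,0],"claw":255},{"delta_rot":[0,0,0],"offset":[0,0,0],"claw":255},{"delta_rot":[0,0,0],"offset":[0,-1,0],"claw":255},{"delta_rot":[0,0,0],"offset":[0,-0.8,0],"claw":255},{"delta_rot":[0,0,0],"offset":[0,-0.8,0],"claw":255},{"delta_rot":[0,0,0],"offset":[0,0,0],"claw":255}]'
python3 - <<'E'
from h import *
import cv2
status()
im=arm.read_camera('wrist');cv2.imwrite('pics/w5.png',im)
E
```

```text
t: 6.5
position: [0.6323, -0.0145, 0.1808]
eef_rot: [-0.084, 0.702, -0.084, -0.702]
wrist_force: [0.7, -0.1, -0.3]
finger_gap: -0.0001
t 6.5 pos [ 0.6323 -0.0145  0.1808] local mm [ 47.7 -18.1 180.8] F [ 0.7 -0.1 -0.3] gap -0.0001
tool axes in feeder: [[0.001, 0.0, -1.0], [0.0, -1.0, -0.0], [-1.0, -0.0, -0.001]]
rotvec to y=+1 [-3.141e+00 -0.000e+00 -1.000e-03] goal delta then None
rotvec to y=-1 [ 0.    -0.001  0.   ] goal delta then None
```

View pics/w5.png

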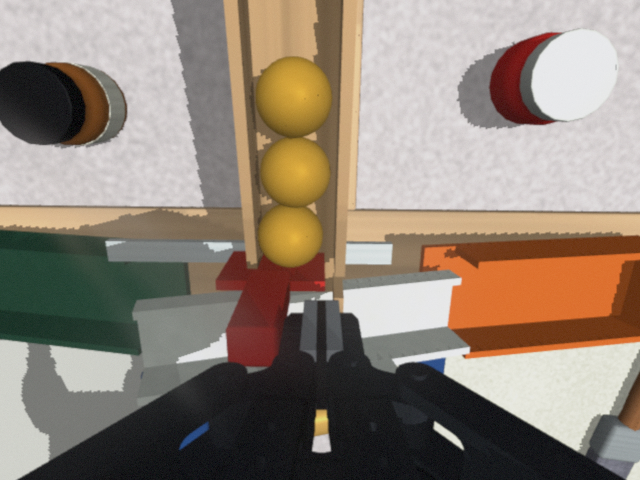

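Fingers are just right of the tab, about touching; balls still held by the stop. Pushing left.

```bash
python3 -m crank '[{"delta_rot":[0,0,0],"offset":[0,-0.8,0],"claw":255},{"delta_rot":[0,0,0],"offset":[0,-0.9,0],"claw":255},{"delta_rot":[0,0,0],"offset":[0,-1,0],"claw":255},{"delta_rot":[0,0,0],"offset":[0,-1,0],"claw":255},{"delta_rot":[0,0,0],"offset":[0,-1,0],"claw":255},{"delta_rot":[0,0,0],"offset":[0,-0.6,0],"claw":255},{"delta_rot":[0,0,0],"offset":[0,-0.3,0],"claw":255},{"delta_rot":[0,0,0],"offset":[0,0,0],"claw":255}]'
python3 - <<'E'
from h import *
import cv2
status()
im=arm.read_camera('wrist');cv2.imwrite('pics/w6.png',im)
E
```

```text
t: 7.55
position: [0.6438, 0.0327, 0.1805]
eef_rot: [0.081, -0.701, 0.089, 0.703]
wrist_force: [-7.2, -22.0, 3.9]
finger_gap: 0.0
t 7.55 pos [0.6438 0.0327 0.1805] local mm [ 47.7  30.5 180.5] F [ -7.2 -22.    3.9] gap 0.0
tool axes in feeder: [[-0.002, -0.003, -1.0], [-0.013, -1.0, 0.003], [-1.0, 0.013, 0.002]]
rotvec to y=+1 [ 3.139e+00 -2.000e-02 -3.000e-03] goal delta then None
rotvec to y=-1 [-0.003  0.002 -0.013] goal delta then None
```

View pics/w6.png

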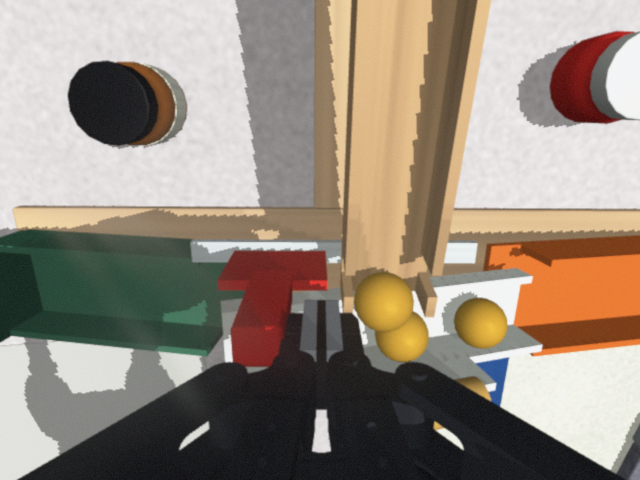

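Force 23 N at the end of travel: the stop is against its end. All three balls have left the trough and are rolling on the rocker toward orange. Backing off and lifting.

```bash
python3 -m crank '[{"delta_rot":[0,0,0],"offset":[0,0.6,0],"claw":255},{"delta_rot":[0,0,0],"offset":[0,0.8,0],"claw":255},{"delta_rot":[0,0,0],"offset":[-2,0,0],"claw":255},{"delta_rot":[0,0,0],"offset":[-4,0,0],"claw":255},{"delta_rot":[0,0,0],"offset":[-4,0,3],"claw":255},{"delta_rot":[0,0,0],"offset":[0,0,6],"claw":255},{"delta_rot":[0,0,0],"offset":[0,0,6],"claw":255},{"delta_rot":[0,0,0],"offset":[0,0,6],"claw":255},{"delta_rot":[0,0,0],"offset":[0,0,0],"claw":255},{"delta_rot":[0,0,0],"offset":[0,0,0],"claw":255}]'
python3 - <<'E'
from h import *
import cv2
status()
im=arm.read_camera('top');cv2.imwrite('pics/t7f.png',im); cv2.imwrite('pics/t7.png',cv2.resize(im[145:270,245:420],None,fx=4.5,fy=4.5,interpolation=cv2.INTER_CUBIC))
im=arm.read_camera('scene');cv2.imwrite('pics/s7f.png',im); cv2.imwrite('pics/s7.png',cv2.resize(im[210:360,200:430],None,fx=3.4,fy=3.4,interpolation=cv2.INTER_CUBIC))
for y in(0,.04,.05,.058): print(y,np.round((proj('scene',F2W(P,(.05,y,.206)))-[200,210])*3.4),np.round((proj('top',F2W(P,(.05,y,.206)))-[245,145])*4.5))
E
```

```text
t: 8.85
position: [0.4387, 0.0756, 0.282]
eef_rot: [-0.084, 0.703, -0.084, -0.701]
wrist_force: [-0.6, -0.8, -0.1]
finger_gap: 0.0001
t 8.85 pos [0.4387 0.0756 0.282 ] local mm [-161.6   23.7  282. ] F [-0.6 -0.8 -0.1] gap 0.0001
tool axes in feeder: [[0.003, 0.0, -1.0], [0.001, -1.0, -0.0], [-1.0, -0.001, -0.003]]
rotvec to y=+1 [-3.142e+00 -1.000e-03 -5.000e-03] goal delta then None
rotvec to y=-1 [ 0.    -0.003  0.001] goal delta then None
0 [375.  90.] [416. 278.]
0.04 [431.  98.] [360. 265.]
0.05 [445. 100.] [346. 261.]
0.058 [457. 102.] [335. 258.]
```

View pics/t7.png

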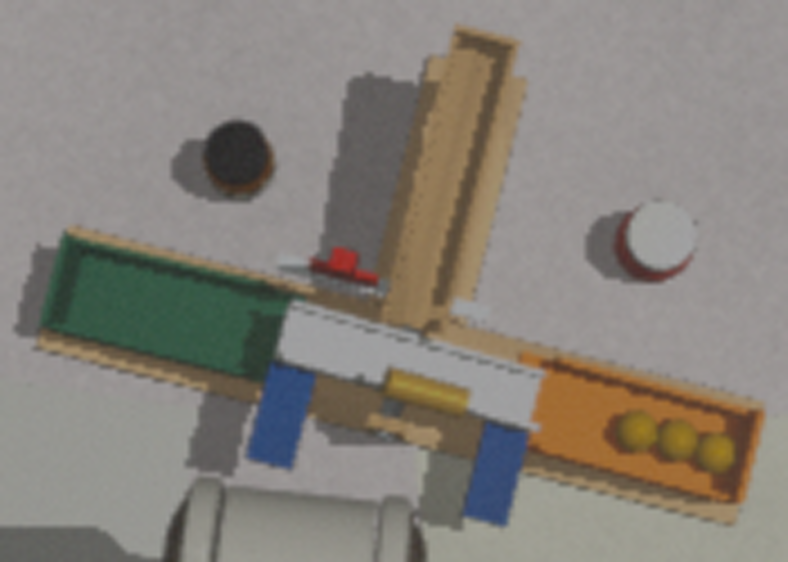

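View pics/s7.png

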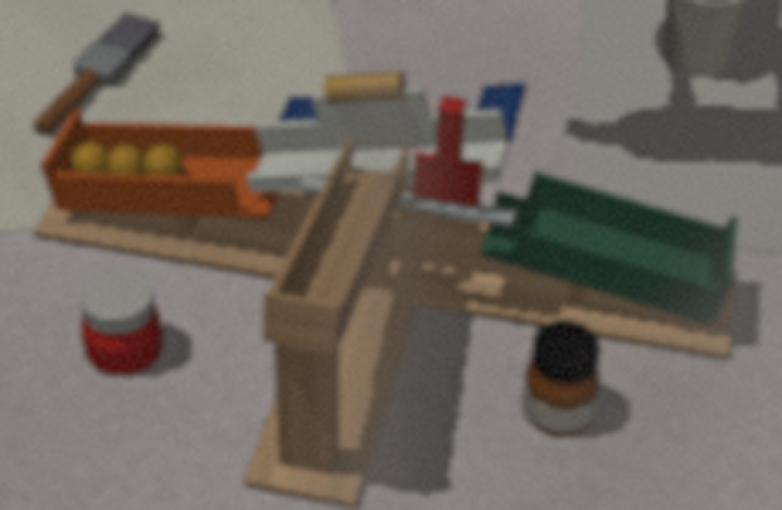

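View pics/s7f.png

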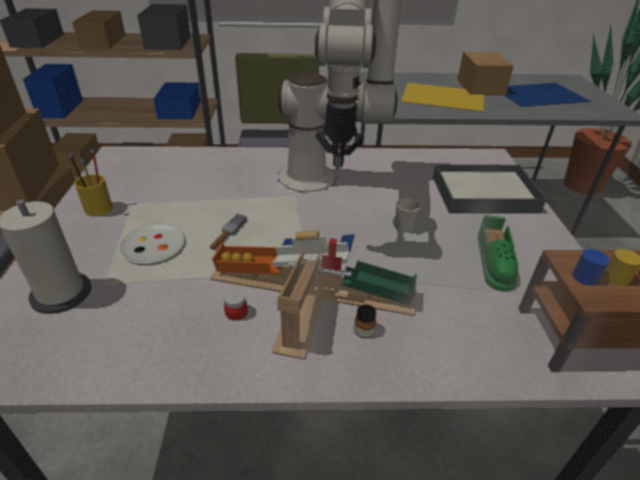

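All three balls are at rest in the orange chute, rocker fully over. The tab shift in pixels looks like 54 ± 3 mm, so I measure it more precisely against the starting picture.

```bash
python3 - <<'E'
from h import *
import cv2
from scipy.ndimage import shift
for n,a,b,win in(('scene','scene0','s7f',(232,275,295,345)),('top','top0','t7f',(195,212,310,350))):
    A=cv2.imread(f'pics/{a}.png').astype(float);B=cv2.imread(f'pics/{b}.png').astype(float)
    r=lambda I:np.clip(I[...,2]-np.maximum(I[...,0],I[...,1])*1.6-8,0,None)
    def cent(I):
        y0,y1,x0,x1=win;m=r(I)[y0:y1,x0:x1]
        # tab only: restrict to bright topmost
        ys,xs=np.mgrid[y0:y1,x0:x1]
        if n=='scene':
            top=ys[m>20].min(); m=m*(ys<top+8)
        return np.array([(xs*m).sum(),(ys*m).sum()])/m.sum()
    ca,cb=cent(A),cent(B);
    h=.2 if n=='scene' else .18
    p0,p1=proj(n,F2W(P,(.05,0,h))),proj(n,F2W(P,(.05,.058,h)))
    d=p1-p0;print(n,ca,cb,'travel mm',58*((cb-ca)@d)/(d@d),'px for 58',np.hypot(*d))
def crop(f,y0,y1,x0,x1,k): return cv2.resize(cv2.imread(f)[y0:y1,x0:x1],None,fx=k,fy=k,interpolation=cv2.INTER_CUBIC)
cv2.imwrite('pics/cmp.png',np.vstack([crop('pics/scene0.png',230,275,295,355,6),crop('pics/s7f.png',230,275,295,355,6)]))
E
```

```text
scene [310.36493568 237.1538828 ] [332.44222897 241.80496501] travel mm 54.36754463399497 px for 58 24.026620367033473
top [337.96937103 207.32073346] [321.56230001 203.15281683] travel mm 53.62587695911676 px for 58 18.30812477906422
```

View pics/cmp.png

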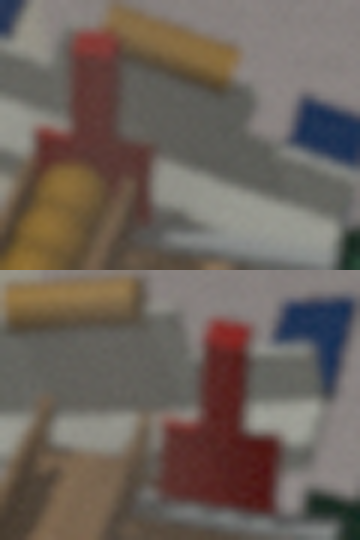

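Both views give ~54 mm, short of 58. The job says all the way, and there is time: go back, look close with the wrist camera, and push again.

```bash
python3 -m crank '[{"delta_rot":[0,0,0],"offset":[0,0.5,-4],"claw":255},{"delta_rot":[0,0,0],"offset":[0,0.5,-5],"claw":255},{"delta_rot":[0,0,0],"offset":[0,0.5,-5],"claw":255},{"delta_rot":[0,0,0],"offset":[0,0.4,-4],"claw":255},{"delta_rot":[0,0,0],"offset":[2,0,-2.7],"claw":255},{"delta_rot":[0,0,0],"offset":[3,0,0],"claw":255},{"delta_rot":[0,0,0],"offset":[0,0,0],"claw":255},{"delta_rot":[0,0,0],"offset":[0,0,0],"claw":255}]'
python3 - <<'E'
from h import *
import cv2
status([.047,.01,.180])
im=arm.read_camera('wrist');cv2.imwrite('pics/w8.png',im)
m=arm.camera_model('wrist')
f=240/np.tan(np.radians(m['vfov'])/2);A=rot().as_matrix();pos=np.array(arm.sense()['position'])
for y in(.05,.054,.058):
  for n,l in dict(tab=(.05,y,.206),tabcorner=(.042,y-.009,.206),tabfl=(.042,y+.009,.206)).items():
    c=np.linalg.inv(m['mount'])@np.append(A.T@(F2W(P,l)-pos),1)
    print(y,n,np.round([m['cx']+f*c[0]/c[2],m['cy']+f*c[1]/c[2]],0))
E
```

```text
t: 9.95
position: [0.6353, 0.0076, 0.2313]
eef_rot: [-0.084, 0.702, -0.084, -0.702]
wrist_force: [0.0, 0.1, 0.4]
finger_gap: -0.0004
t 9.95 pos [0.6353 0.0076 0.2313] local mm [ 45.4   4.  231.3] F [0.  0.1 0.4] gap -0.0004
tool axes in feeder: [[0.001, -0.001, -1.0], [0.0, -1.0, 0.001], [-1.0, -0.0, -0.001]]
goal world [0.6382 0.013  0.18  ] tool delta cm [ 5.13 -0.59 -0.15]
rotvec to y=+1 [3.141e+00 0.000e+00 2.000e-03] goal delta then [5.13 0.6  0.16]
rotvec to y=-1 [-0.001 -0.001  0.   ] goal delta then [ 5.13 -0.6  -0.16]
0.05 tab [218. 283.]
0.05 tabcorner [239. 299.]
0.05 tabfl [200. 299.]
0.054 tab [209. 283.]
0.054 tabcorner [230. 299.]
0.054 tabfl [191. 299.]
0.058 tab [201. 283.]
0.058 tabcorner [222. 299.]
0.058 tabfl [183. 299.]
```

View pics/w8.png

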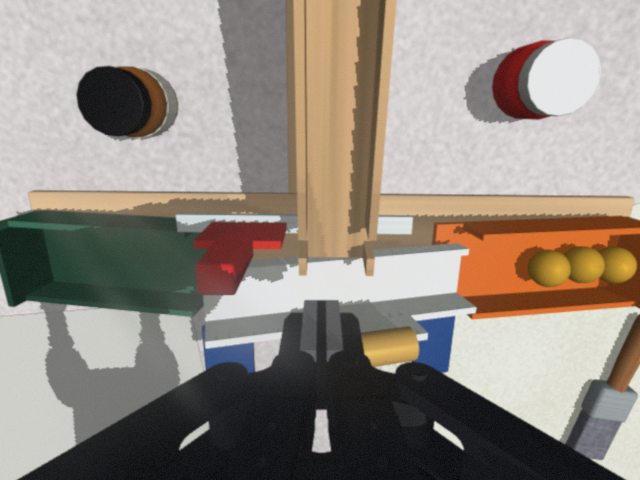

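Tab's front right corner at (233,294), i.e. y≈0.053 (about 55 mm travel with the start's offset). Balls rest in orange. Lowering beside the tab and pushing further.

```bash
python3 -m crank '[{"delta_rot":[0,0,0],"offset":[1.5,0,-0.2],"claw":255},{"delta_rot":[0,0,0],"offset":[2,0,0],"claw":255},{"delta_rot":[0,0,0],"offset":[1.7,0,0],"claw":255},{"delta_rot":[0,0,0],"offset":[0,0,0],"claw":255},{"delta_rot":[0,0,0],"offset":[0,-0.8,0],"claw":255},{"delta_rot":[0,0,0],"offset":[0,-0.8,0],"claw":255},{"delta_rot":[0,0,0],"offset":[0,0,0],"claw":255},{"delta_rot":[0,0,0],"offset":[0,0,0],"claw":255}]'
python3 -c "
from h import *
import cv2
status()
im=arm.read_camera('wrist');cv2.imwrite('pics/w9.png',im)"
```

```text
t: 11.0
position: [0.6404, 0.023, 0.1787]
eef_rot: [-0.084, 0.702, -0.084, -0.702]
wrist_force: [0.1, -1.0, -0.9]
finger_gap: -0.0003
t 11.0 pos [0.6404 0.023  0.1787] local mm [ 46.7  20.2 178.7] F [ 0.1 -1.  -0.9] gap -0.0003
tool axes in feeder: [[0.001, -0.0, -1.0], [-0.0, -1.0, 0.0], [-1.0, 0.0, -0.001]]
rotvec to y=+1 [ 3.141e+00 -0.000e+00  1.000e-03] goal delta then None
rotvec to y=-1 [-0.    -0.001 -0.   ] goal delta then None
```

```bash
python3 -m crank '[{"delta_rot":[0,0,0],"offset":[0,-0.6,0],"claw":255},{"delta_rot":[0,0,0],"offset":[0,0,0],"claw":255}]'; python3 -c "
from h import *
status()"; python3 -m crank '[{"delta_rot":[0,0,0],"offset":[0,-0.5,0],"claw":255},{"delta_rot":[0,0,0],"offset":[0,0,0],"claw":255}]'; python3 -c "
from h import *
status()"
```

```text
t: 11.3
position: [0.6416, 0.0291, 0.1783]
eef_rot: [0.084, -0.702, 0.084, 0.702]
wrist_force: [-0.3, 0.0, -0.5]
finger_gap: -0.0001
t 11.3 pos [0.6416 0.0291 0.1783] local mm [ 46.5  26.5 178.3] F [-0.3  0.  -0.5] gap -0.0001
tool axes in feeder: [[-0.0, -0.0, -1.0], [0.0, -1.0, 0.0], [-1.0, -0.0, 0.0]]
rotvec to y=+1 [ 3.141  0.    -0.   ] goal delta then None
rotvec to y=-1 [-0.  0.  0.] goal delta then None
t: 11.55
position: [0.6426, 0.0323, 0.1783]
eef_rot: [0.083, -0.702, 0.086, 0.702]
wrist_force: [-1.5, -4.8, 1.1]
finger_gap: -0.0001
t 11.55 pos [0.6426 0.0323 0.1783] local mm [ 46.7  29.7 178.3] F [-1.5 -4.8  1.1] gap -0.0001
tool axes in feeder: [[-0.0, -0.001, -1.0], [-0.003, -1.0, 0.001], [-1.0, 0.003, 0.0]]
rotvec to y=+1 [ 3.141 -0.005 -0.   ] goal delta then None
rotvec to y=-1 [-0.001  0.    -0.003] goal delta then None
```

View pics/w9.png

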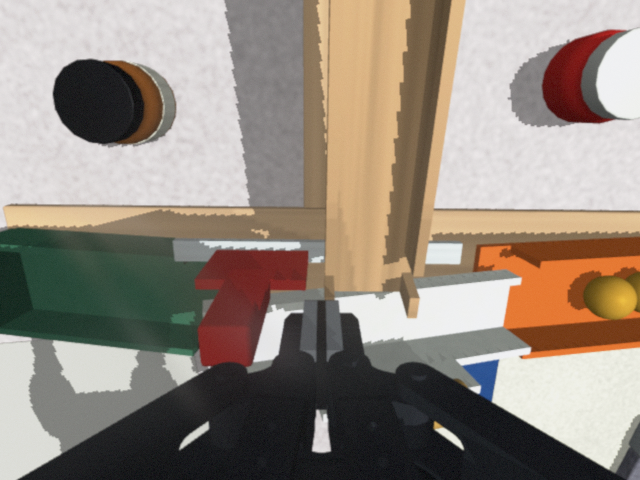

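```bash
python3 -m crank '[{"delta_rot":[0,0,0],"offset":[0,-0.4,0],"claw":255},{"delta_rot":[0,0,0],"offset":[0,-0.3,0],"claw":255},{"delta_rot":[0,0,0],"offset":[0,0,0],"claw":255},{"delta_rot":[0,0,0],"offset":[0,0,0],"claw":255}]'; python3 -c "
from h import *
import cv2
status()
im=arm.read_camera('wrist');cv2.imwrite('pics/w10.png',im)"
```

```text
t: 12.05
position: [0.6428, 0.033, 0.1785]
eef_rot: [0.081, -0.701, 0.09, 0.703]
wrist_force: [-9.3, -22.2, 4.4]
finger_gap: 0.0
t 12.05 pos [0.6428 0.033  0.1785] local mm [ 46.7  30.5 178.5] F [ -9.3 -22.2   4.4] gap 0.0
tool axes in feeder: [[-0.002, -0.003, -1.0], [-0.014, -1.0, 0.003], [-1.0, 0.014, 0.002]]
rotvec to y=+1 [ 3.138 -0.021 -0.004] goal delta then None
rotvec to y=-1 [-0.003  0.002 -0.014] goal delta then None
```

View pics/w10.png

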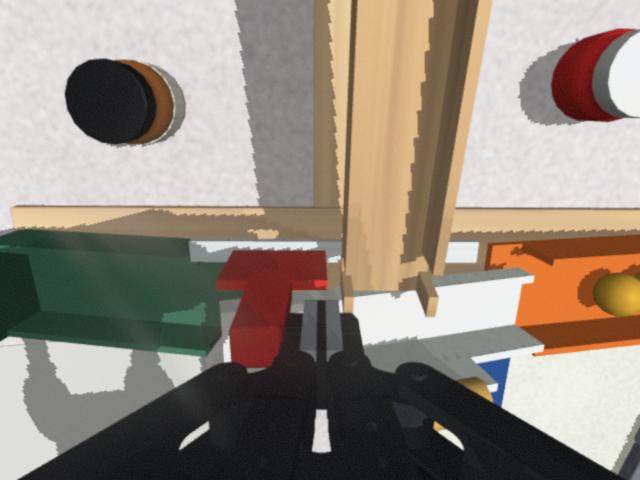

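Same end position (30.5) and 24 N as before, so it does not move any further with ~10x the needed force. I'll check the travel more precisely from the two wrist pictures (w4, w8).

```bash
python3 - <<'E'
import cv2,numpy as np
a=cv2.imread('pics/w4.png')[205:305,190:320];b=cv2.imread('pics/w8.png')[205:305,180:310]
cv2.imwrite('pics/wc.png',np.vstack([cv2.resize(x,None,fx=3,fy=3,interpolation=cv2.INTER_NEAREST) for x in(a,b)]))
E
```

```text
(no output)
```

View pics/wc.png

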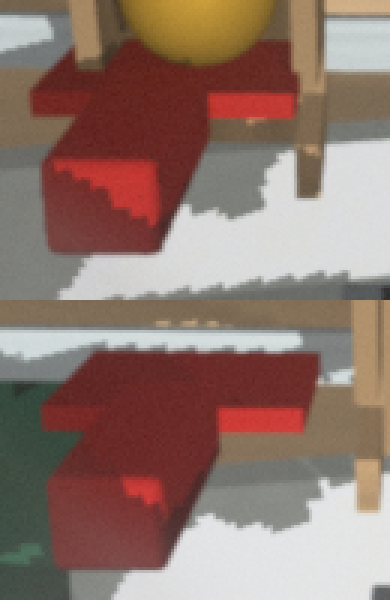

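```bash
python3 - <<'E'
from h import *
import cv2
m=arm.camera_model('wrist');f=240/np.tan(np.radians(m['vfov'])/2)
c_,s_=np.cos(P[2]),np.sin(P[2]);Z=np.array([0,0,-1.]);Y=np.array([s_,-c_,0]);A=np.stack([Z,Y,np.cross(Z,Y)],1)
def pr(pos,l):
    c=np.linalg.inv(m['mount'])@np.append(A.T@(F2W(P,l)-pos),1);return np.round([m['cx']+f*c[0]/c[2],m['cy']+f*c[1]/c[2]],1)
w4=np.array([.6199,-.0393,.2299]);w8=np.array([.6353,.0076,.2313])
for n,p in(('w4',w4),('w8',w8)):
    for k,l in dict(trough_end_c=(.027,0,.136),L=(.027,.027,.136),R=(.027,-.027,.136),ball1=(.0685,0,.137),tr_far=(.2,0,.165),trfL=(.2,.027,.165),trfR=(.2,-.027,.165),chuteR_out=(0,-.262,.07)).items(): print(n,k,pr(p,l))
a=cv2.imread('pics/w4.png')[40:290,170:340];b=cv2.imread('pics/w8.png')[40:290,260:430]
cv2.imwrite('pics/wd.png',np.hstack([cv2.resize(x,None,fx=2.3,fy=2.3,interpolation=cv2.INTER_NEAREST) for x in(a,b)]))
E
```

```text
w4 trough_end_c [247.9 266.2]
w4 L [205.1 266.3]
w4 R [290.8 266.2]
w4 ball1 [243.7 202. ]
w4 tr_far [212.9 -86. ]
w4 trfL [149.5 -86. ]
w4 trfR [276.3 -86. ]
w4 chuteR_out [588.8 266.7]
w8 trough_end_c [326.1 271.1]
w8 L [283.6 271.1]
w8 R [368.5 271.1]
w8 ball1 [326.3 207.8]
w8 tr_far [328.3 -73.7]
w8 trfL [265.9 -73.7]
w8 trfR [390.8 -73.7]
w8 chuteR_out [647.3 270.5]
```

View pics/wd.png

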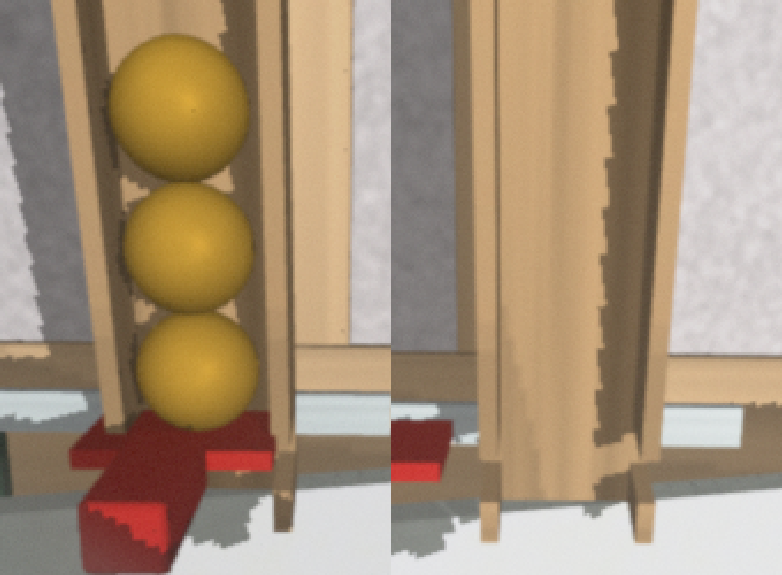

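This resolves it: in w4/w8 the trough centre (336 vs 326 px predicted) and ball 1 (256 vs 244) show the true feeder centre is ~6.5 mm right of my fitted frame. So the tab started ~3-4 mm open and now stands at ≈57-58 mm, which agrees with the hard end stop felt twice. Back off, lift, retreat.

```bash
python3 -m crank '[{"delta_rot":[0,0,0],"offset":[0,0.6,0],"claw":255},{"delta_rot":[0,0,0],"offset":[0,0.9,0],"claw":255},{"delta_rot":[0,0,0],"offset":[-2,0,0],"claw":255},{"delta_rot":[0,0,0],"offset":[-4,0,0],"claw":255},{"delta_rot":[0,0,0],"offset":[-4,0,3],"claw":255},{"delta_rot":[0,0,0],"offset":[0,0,6],"claw":255},{"delta_rot":[0,0,0],"offset":[0,0,6],"claw":255},{"delta_rot":[0,0,0],"offset":[0,0,6],"claw":255},{"delta_rot":[0,0,0],"offset":[0,0,0],"claw":255},{"delta_rot":[0,0,0],"offset":[0,0,0],"claw":255},{"delta_rot":[0,0,0],"offset":[0,0,0],"claw":255}]'
python3 - <<'E'
from h import *
import cv2
status()
im=arm.read_camera('top');cv2.imwrite('pics/t11f.png',im)
im=arm.read_camera('scene');cv2.imwrite('pics/s11.png',cv2.resize(im[210:360,200:430],None,fx=3.4,fy=3.4,interpolation=cv2.INTER_CUBIC))
E
```

```text
t: 13.48
position: [0.4383, 0.0753, 0.2793]
eef_rot: [-0.084, 0.703, -0.084, -0.701]
wrist_force: [-0.6, -0.5, 0.4]
finger_gap: -0.0001
t 13.475 pos [0.4383 0.0753 0.2793] local mm [-162.    23.3  279.3] F [-0.6 -0.5  0.4] gap -0.0001
tool axes in feeder: [[0.002, -0.001, -1.0], [0.0, -1.0, 0.001], [-1.0, -0.0, -0.002]]
rotvec to y=+1 [3.141e+00 0.000e+00 3.000e-03] goal delta then None
rotvec to y=-1 [-0.001 -0.002  0.   ] goal delta then None
```

View pics/t11f.png

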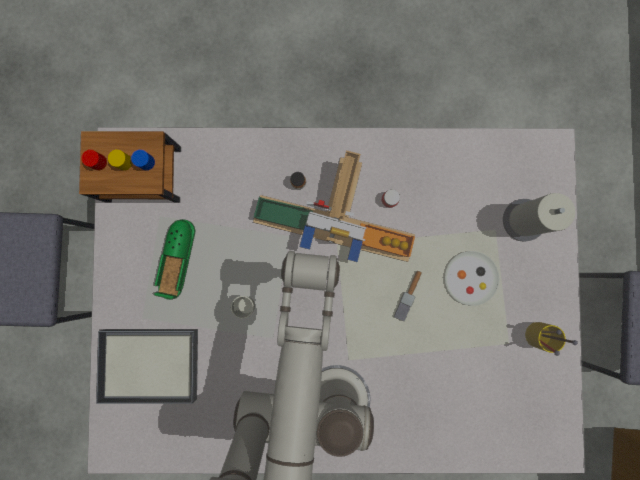

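View pics/s11.png

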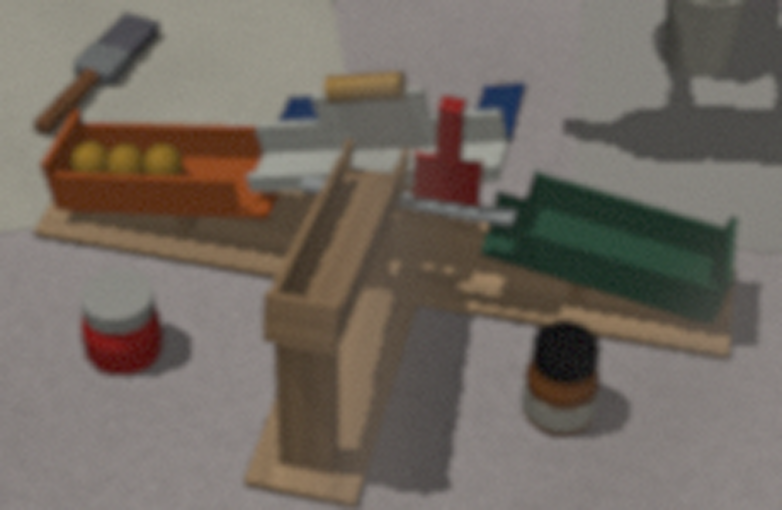

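Three balls lie in the orange chute (top view (385-403,242)). The rocker is right end down, the tab is unchanged by the second push at (453,103), the bystanders are in place, and the arm is clear. Handing in.

```bash
python3 -c "
from cell import arm
print(arm.sign_off())"
```

```text
the job is handed in; nothing more can be done
None
```

The job is handed in, at about 13.5 s of the 43 s allowed. All three balls lie at rest in the orange chute.

- **What I did:** I pressed down the raised right paddle with the shut fingertips until the rocker fell fully over. I then pushed the red stop left by its tab to its end, backed off and lifted clear.
- **Last checks:** The rocker lies right end down, no bystander appears to have moved in the pictures, and the wrist force is near zero with the arm clear.
- **Check that disagreed:** The tab's travel measured about 54 mm, not 58 mm. I pushed again; it stopped at the same place, at about 24 N. The trough position in the wrist views suggests the stop began about 4 mm open and ended at about 57–58 mm, so I take it as fully open, though I inferred this rather than measured it directly.

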